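# Set up the dough sheeter: thickness notch, then drive lever

### The job

Get the bench-top dough sheeter ready to roll. First lift the black thickness knob out of its notch and drop it fully down into the notch that the one upright marker stands beside; then guide the ball-headed drive lever through its zigzag gate, from the off slot it is parked in to the very end of the far slot, and let go. Leave everything else on the bench, and on the machine, where it is.

Things in the scene. Friction and masses are not known exactly. Their poses are not given: they have to be found in the camera images.
- sheeter: White bench-top dough sheeter, fixed, turned a little about z. Origin on the bench under its control housing; x away from the robot (to rollers and feed board), y left, z up. Housing: x -75 to 75, y -170 to 190 mm, flat top at z 120 mm, rack on its left, lever gate on its right. Rollers and side cheeks behind stay below z 110 mm. All 'sheeter mm' below are in this frame.
- rack_mid (a point): Middle of the thickness rack on the housing top, sheeter (0, 85, 120) mm. Two parallel steel combs along y, 8 mm wide, at x -14 and 14 mm, with six notches at sheeter y = 20, 46, 72, 98, 124, 150 mm. Each notch is 12 mm wide with upright walls to z 131 mm; above, the teeth are roof-shaped (45 degrees) with points at z 138 mm.
- marker: Upright dark steel marker fin (9 mm wide in y, 20 mm long in x, 20 mm high), fixed on the housing top 38 mm beyond the rack's middle line, away from the robot, at the y of the notch to use: any but the third. The other four notches have only a flat round cap, 3 mm high, there. Origin under its centre at z 120 mm; axes parallel to the sheeter's.
- knob_grip (a point): Centre of the thickness knob's black head: upright cylinder 26 mm across, 24 mm high, on an 8 mm stem over a 9 mm thick, 52 mm long cross bar along x that lies in the notches. Seated, it is straight above its notch, at x 0, z 168 mm. Captive: it only slides along the rack (y) and up and down, and does not turn. Starts in the third notch.
- thick_lift (a joint): Lift of the thickness knob in m: 0 fully down in a notch, at most 0.035. The bar clears the teeth's points above 0.017. Its weight and a soft spring (2 to 5 N together) push it down, so a released knob drops by itself into the notch under it.
- lever_ball (a point): Centre of the black ball, 30 mm across, on the drive lever's 8 mm stem. The lever tilts any way about a pivot 145 mm below the ball, inside the housing at sheeter (0, -100, 20) mm, and stays where it is left (about 1 N at the ball moves it); it cannot be lifted. It starts in the off slot, the ball up to 11 mm in x from gate_off.
- gate_mid (a point): Ball's centre with the lever upright, at the middle of the gate: sheeter (0, -100, 165) mm. The gate is a steel plate 72 mm square, top at z 128 mm, with a zigzag slot 12 mm wide. The ball's way in sheeter mm: (-20, -127, 161) off end, +x to (20, -127, 161), +y to (21, -100, 163), -x through the middle to (-21, -100, 163), +y to (-20, -73, 161) far end. Play at the ball: about 3 mm to each side.
- gate_off (a point): Ball's centre with the lever at the end of the off slot: sheeter (-20, -127, 161) mm.
- gate_run (a point): Ball's centre with the lever at the dead end of the far slot: sheeter (-20, -73, 161) mm.
- cutter: thin steel ring pastry cutter, 38 mm across, 15 mm high, standing on the sheeter's top between lever and rack, near the robot-side edge; origin under its centre
- scraper: dough scraper, steel blade 75 x 110 mm with a wooden grip, lying on the feed board behind the rollers; origin under its centre
- mug: white mug, 80 mm across, 95 mm high; origin under its centre
- jar: lidded glass jar, 84 mm across, 130 mm high; origin under its centre
- bowl: steel bowl, 130 mm across, 60 mm high; origin under its centre
- rolling_pin: wooden rolling pin, 320 mm long, 56 mm thick; origin under its middle
- carton: box of tea, 70 x 100 x 75 mm; origin under its centre
- brush: pastry brush lying flat, about 20 cm long; origin under its middle

How it is judged (in metres and radians):
On the way, in this order (a step that is already met when the one before it is completed fails the run):
1. the thickness knob sits down in the marked notch while the drive lever is still in the off slot (y of knob_grip in the frame of marker between -0.007 and 0.007 m and value of joint thick_lift below 0.004 m and distance between lever_ball and gate_off below 0.022 m), for 0.2 s.
2. the lever passes the middle of the zigzag gate (distance between lever_ball and gate_mid below 0.01 m), for 0.02 s.
At the end, for the whole second after the job is handed in: The thickness knob is in the marked notch (within 7 mm of the marker along the rack, lift under 4 mm) and at rest, and the lever's ball is within 9 mm of its place at the end of the far slot (y of knob_grip in the frame of marker between -0.007 and 0.007 m and value of joint thick_lift below 0.004 m and distance between lever_ball and gate_run below 0.009 m and velocity of joint thick_lift between -0.01 and 0.01 m/s); the robot touches nothing.
It fails at once if something else on the bench or on the machine was shifted by more than 30 mm (distance of any of cutter, scraper, mug, jar, bowl, rolling_pin, carton, brush from where it was at the start of the episode above 0.03 m).
It also fails if it takes over 43 s, if anything falls off the work surface, if the arm or the gripper's body presses on something with over 40 N, if the wrist force passes 120 N, or if a joint passes its speed limit or range.

### The arm

A 6-joint arm with a two-finger parallel gripper is mounted at the origin on the work surface. World frame = base frame: x ahead of the robot, y to its left, z up, the work surface at z = 0. Lengths are in mm, angles in rad, forces in N, time in s.
With the tool pointing down it reaches from about 350 to 875 mm from the base axis. Payload 4.2 kg.
Tool frame: the origin (TCP) lies at the very end of the fingers, on their centre line; the grasp point (between the pads) lies 19 mm behind it (env.grasp_offset is the z of the grasp point in the tool frame, in mm); z points along the fingers, x is the direction in which the jaws open and shut, and the axes are right-handed (so a half turn about z gives the same grasp; the last joint's range is limited). The gripper opens to 85 mm and grips with 20 to 120 N. Pads are 22 mm wide; open, the fingers measure 114 mm over their backs; the gripper's body (76 mm by 85 mm) begins 54 mm behind the grasp point. The pads swing forward as they close: fully open they stand 13 mm farther back than shut.
Start: joints at [1.445, 0.385, 0.008, 0, -1.194, -0.259], TCP at [234.575, 579.287, 231.312] pointing down, gripper open.
Joint ranges: [-3.14, 3.14], [-1.21, 2.06], [-1.07, 1.41], [-3.16, 2.05], [-2.99, -0.16], [-3.1, 3.1]. Speed limits (rad/s): [2.79, 2.79, 3.14, 3.14, 3.14, 3.14].

### API

Orientations are given as [roll, pitch, yaw] about the fixed x, y, z axes, in that order (R = Rz(yaw) Ry(pitch) Rx(roll)).
In Python, from rig import env gives the robot as it stands. The module is installed in compiled form; this text tells all that it offers.
- The arm moves only by the tool drive_tool, never from a script. Its argument "plan" is a list of rows, each a list of 5 numbers: the shift along the world's x, y, z in cm, then the turn about the world's z in rad, then the closure, from -1 (fully open) to 1 (shut). A call has exactly 10 rows; each row shifts and turns the commanded pose from where the row before left it; what a row does not reach is not made up. A row lasts 1/10 s, in which the tool goes at most 50 mm and 8.59 degrees, less where a joint would pass 70% of its speed; a pose out of reach is approached as far as the arm can. A call with a gripper value outside its range is refused whole. The fingers move at their own pace and stop on an object; "grip_force" is the grip in N (left out, the last holds). Time passes only in rows, so rows that do not move let the fingers close, or fill a call up. It gives the time, the measured TCP pose, the force and the opening at its end, in the units of the state.
- env.get_state(): the state, without advancing time (a new reading comes with each control period).
- env.snapshot(name): name is "scene" or "top" or "wrist"; returns the picture (420x560x3 uint8, blue, green, red); there is no depth.
- env.camera_model(name): a dict with "vfov" (degrees; the focal length in pixels is half the picture's height over the tangent of half this angle, whatever the lens; pixels are square), "cx", "cy" (the principal point, pixels), "extrinsics" (4x4, takes a point from camera to world coordinates). Camera axes: x right, y down, z forward; pixel columns grow to the right and rows downward; lengths in mm; the calibration is good to about 2 mm. A picture is of the moment at which its call begins: read the wrist's pose just before it. camera_model takes no time and is no camera call; for the wrist camera it gives the pose at the moment of the call.
- env.finish_job(): hands the job in, once; it reports no verdict.
The state is a dict: "clock": time; "qpos": joint angles; "joint_vel": joint speeds; "joint_torque": joint torques, N m; "eef_pos": TCP position; "tool_rot": TCP orientation; "contact_force": force on the tool from outside, world axes, zero at the start; "wrist_torque": the same for the moment, N m; "width": finger opening in mm.
Only numpy, scipy, OpenCV 4.12 (cv2) and the standard library are available. Lean on these libraries where they do the work, as an engineer would, in place of code of your own. Each camera call takes 0.05 s, during which the arm holds its last target.

## Working session

There is one attempt and no reset: what is moved stays moved. The work goes in short steps, Python scripts to look and compute and a tool call to move; the robot and the scene stay as the last step left them, time stands still between calls to the robot, and variables do not carry over. Pictures are saved under pics/ and viewed, and the job is handed in when it is done.

Besides the shell and the picture viewer there is one more tool, called after ">>>" as name([rows], argument=value, ...), one row to a line, values as JSON. drive_tool: Moves the arm, as the interface text tells. Its arguments: {"type":"object","properties":{"plan":{"type":"array","items":{"type":"array","items":{"type":"number"}}},"grip_force":{"type":"number"}},"required":["plan"]}

```bash
mkdir -p pics
python3 - <<'E'
from rig import env
import cv2
print(env.get_state(), env.grasp_offset)
for n in ("scene","top","wrist"):
    m=env.camera_model(n); im=env.snapshot(n); cv2.imwrite(f"pics/{n}0.png",im); print(n,m)
E
```

```text
{'clock': 0.0, 'qpos': array([ 1.44458404e+00,  3.85577751e-01,  6.60317943e-03, -5.03839304e-04,
       -1.19400900e+00, -2.58551522e-01]), 'joint_vel': array([-8.32202978e-04,  8.96872649e-04,  1.55909249e-05, -6.78966024e-05,
       -1.60427646e-03,  3.84933085e-04]), 'joint_torque': array([ 3.89844281e-04, -3.92288983e+01,  1.88410825e+01,  4.18640390e+00,
       -4.60375857e-03,  5.37010351e-06]), 'eef_pos': array([234.37594799, 578.74667385, 230.19921887]), 'tool_rot': array([-3.14148594e+00, -2.23426354e-03, -1.95574615e+00]), 'contact_force': array([ 0.04510899,  0.64104454, -0.55834828]), 'wrist_torque': array([-6.38800057e-05, -2.37297786e-02,  2.50283404e-02]), 'width': 85.4299001962128} -18.700000000000003
scene {'vfov': 54.57641729541725, 'cx': 278.47875061648233, 'cy': 210.20130329447588, 'extrinsics': array([[-8.54146737e-01,  4.04321719e-01, -3.27043267e-01,
         9.13814696e+02],
       [ 5.19745636e-01,  6.84598182e-01, -5.11067318e-01,
         6.05426076e+02],
       [ 1.72576091e-02, -6.06505793e-01, -7.94891752e-01,
         1.02808700e+03],
       [ 0.000000
[... 250 characters left out ...]
,
       [-9.99414193e-01,  3.05316763e-02,  1.54624496e-02,
         5.67690906e+00],
       [-1.80940448e-02, -8.78880998e-02, -9.95966007e-01,
         1.29897786e+03],
       [ 0.00000000e+00,  0.00000000e+00,  0.00000000e+00,
         1.00000000e+00]])}
wrist {'vfov': 68.02851440031384, 'cx': 277.99925926674314, 'cy': 210.18646011863794, 'extrinsics': array([[-3.75470315e-01, -8.94738751e-01, -2.41794563e-01,
         2.95518291e+02],
       [-9.26832038e-01,  3.63058587e-01,  9.57644802e-02,
         5.54023796e+02],
       [ 2.10140095e-03,  2.60059667e-01, -9.65590262e-01,
         3.74185021e+02],
       [ 0.00000000e+00,  0.00000000e+00,  0.00000000e+00,
         1.00000000e+00]])}
```

View pics/scene0.png

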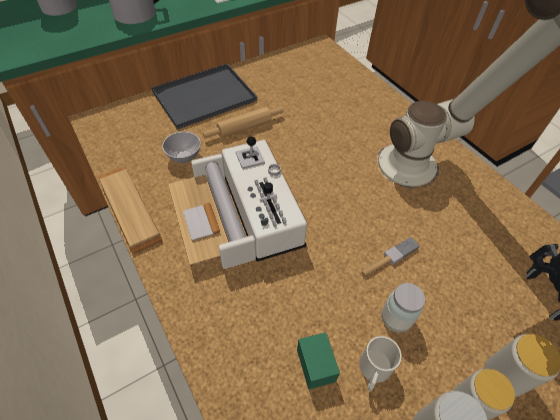

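View pics/top0.png

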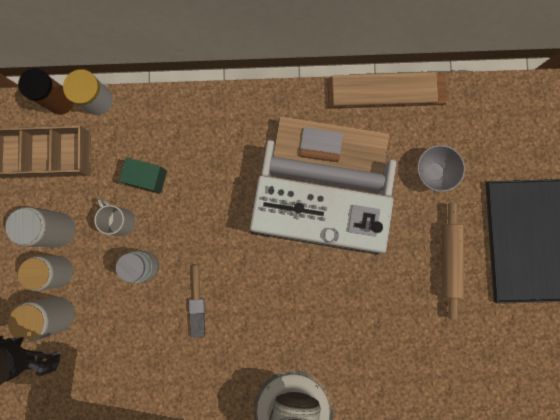

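View pics/wrist0.png

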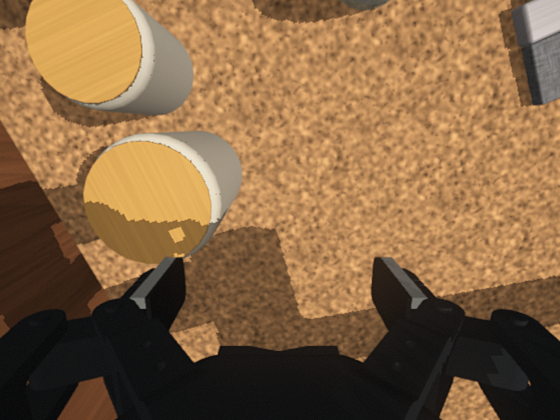

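Run:
```python
import cv2
im=cv2.imread("pics/top0.png"); cv2.imwrite("pics/topz.png",cv2.resize(im[165:260,240:405],None,fx=4.8,fy=4.8,interpolation=cv2.INTER_CUBIC))
im=cv2.imread("pics/scene0.png"); cv2.imwrite("pics/scenez.png",cv2.resize(im[130:270,190:310],None,fx=4.2,fy=4.2,interpolation=cv2.INTER_CUBIC))
```

```text
(no output)
```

View pics/topz.png

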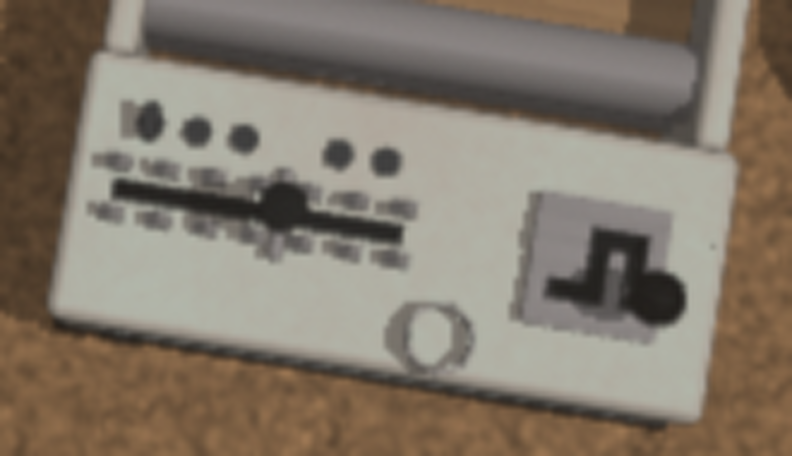

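View pics/scenez.png

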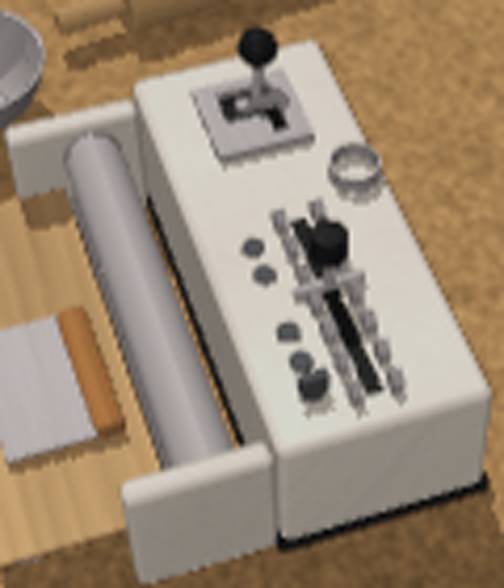

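```bash
cat > h.py <<'E'
import numpy as np, cv2
from rig import env
def ray(m,px):
    E=m["extrinsics"]; f=210/np.tan(np.radians(m["vfov"]/2))
    px=np.atleast_2d(px).astype(float)
    d=np.c_[(px[:,0]-m["cx"])/f,(px[:,1]-m["cy"])/f,np.ones(len(px))]@E[:3,:3].T
    return E[:3,3],d
def plane(m,px,z):
    o,d=ray(m,px); return o+d*((z-o[2])/d[:,2])[:,None]
def proj(m,P):
    E=m["extrinsics"]; f=210/np.tan(np.radians(m["vfov"]/2))
    c=(np.atleast_2d(P)-E[:3,3])@E[:3,:3]
    return np.c_[c[:,0]/c[:,2]*f+m["cx"],c[:,1]/c[:,2]*f+m["cy"]]
def fit(S,W):  # planar rigid S(2d)->W(2d)
    cs,cw=S.mean(0),W.mean(0); a=S-cs;b=W-cw
    th=np.arctan2((a[:,0]*b[:,1]-a[:,1]*b[:,0]).sum(),(a*b).sum())
    R=np.array([[np.cos(th),-np.sin(th)],[np.sin(th),np.cos(th)]]); t=cw-R@cs
    return th,R,t,np.linalg.norm(W-(S@R.T+t),axis=1)
E
python3 - <<'E'
from h import *
im=cv2.imread("pics/top0.png"); m=env.camera_model("top")
hsv=cv2.cvtColor(im,cv2.COLOR_BGR2HSV)
dark=(hsv[...,2]<110).astype(np.uint8)
n,l,st,c=cv2.connectedComponentsWithStats(dark[165:260,240:405])
for i in range(1,n):
    if 5<st[i,4]<200: 
        p=c[i]+[240,165]; print(st[i],p.round(1),plane(m,p,123)[0].round(1))
w=((hsv[...,1]<45)&(hsv[...,2]>140)).astype(np.uint8)
w[:175]=0
n,l,st,c=cv2.connectedComponentsWithStats(w); 
for i in range(1,n):
    if st[i,4]>1500: 
        r=cv2.minAreaRect(np.argwhere(l==i)[:,::-1].astype(np.float32)); print(st[i],plane(m,cv2.boxPoints(r),120).round(1))
E
```

```text
[157   0   8  21 116] [401.4 173.1] [ 630.9 -301.4  123. ]
[28 21  6  8 39] [270.6 189.8] [597.5  40.6 123. ]
[38 25  6  5 26] [280.5 192. ] [591.1  15.  123. ]
[48 26  6  6 27] [290.3 193.4] [586.6 -10.4 123. ]
[68 29  6  6 27] [310.1 196.5] [576.8 -61.8 123. ]
[78 31  5  6 25] [320.  198.4] [571.1 -87.2 123. ]
[22 32  3  3  8] [263.1 197.9] [577.   60.7 123. ]
[32 34  3  3  7] [273.  199.7] [571.4  35.1 123. ]
[71 40  4  3  9] [312.7 206.1] [551.5 -67.5 123. ]
[20 43  3  2  6] [261.  208.5] [549.4  67.  123. ]
[81 42  4  3 11] [322.6 207.9] [546.  -93.2 123. ]
[30 44  3  3  8] [271.1 210.1] [544.3  40.8 123. ]
[69 51  4  3  8] [310.8 216.6] [524.3 -61.6 123. ]
[79 52  4  3  9] [320.7 218.1] [519.6 -87.1 123. ]
[ 4 76  3  3  7] [245. 242.] [463.6 110.7 123. ]
[68 88  3  5 10] [309.3 255.4] [424.3 -54.3 123. ]
[ 3 90  3  5  8] [243.9 257.2] [424.4 114.5 123. ]
[106  90   3   3   7] [346.7 256.1] [ 419.6 -150.3  123. ]
[131  93   4   2   7] [372.3 258.6] [ 411.6 -215.5  123. ]
[ 251  175  143   78 5545] [[ 495.6   96.6  120. ]
 [ 696.1   57.9  120. ]
 [ 624.3 -293.   120. ]
 [ 426.9 -249.7  120. ]]
```

Run:
```python
from h import *
m=env.camera_model("top"); s=env.camera_model("scene")
px=np.array([[280.5,192],[290.3,193.4],[310.1,196.5],[320,198.4]])
S=np.array([[38,124],[38,98],[38,46],[38,20.]]); W=plane(m,px,123)[:,:2]
th,R,t,e=fit(S,W); print(th,t,e)
np.savez("pose.npz",th=th,R=R,t=t)
def w(x,y,z): return np.r_[R@[x,y]+t,z]
print("marker ang", R.T@(plane(m,[270.6,189.8],130)[0,:2]-t))
im=cv2.imread("pics/top0.png"); im2=cv2.imread("pics/scene0.png")
pts=dict(c1=(-75,-170,120),c2=(-75,190,120),c3=(75,190,120),c4=(75,-170,120),g1=(-36,-136,128),g2=(36,-64,128),g3=(-36,-64,128),knob=(0,72,168),m=(38,150,140),off=(-20,-127,161),n6=(14,150,131))
for a,mm,n,(y0,y1,x0,x1) in((im,m,"t",(165,260,240,405)),(im2,s,"s",(130,270,190,310))):
    k=4.8 if n=="t" else 4.2
    a=cv2.resize(a[y0:y1,x0:x1],None,fx=k,fy=k,interpolation=cv2.INTER_CUBIC)
    for q,p in pts.items():
        u=proj(mm,w(*p))[0]; u=((u-[x0,y0]+.5)*k).astype(int); cv2.circle(a,tuple(map(int,u)),3,(0,0,255),-1)
    cv2.imwrite(f"pics/ov_{n}.png",a)
# dark blobs knob, ball: both views
def tri(p,q):
    o1,d1=ray(m,p);o2,d2=ray(s,q);d1=d1[0];d2=d2[0]
    A=np.c_[d1,-d2];x=np.linalg.lstsq(A,o2-o1,rcond=None)[0]
    a=o1+d1*x[0];b=o2+d2*x[1];c=(a+b)/2;return np.r_[R.T@(c[:2]-t),c[2]],np.linalg.norm(a-b)
print(tri([240+659/4.8-.5,165+298/4.8-.5],[190+258/4.2-.5,130+46/4.2-.5]))
print(tri([240+284/4.8-.5,165+204/4.8-.5],[190+328/4.2-.5,130+243/4.2-.5]))
```

```text
-0.19207609490884395 [530.33133682 -99.55613968] [0.25776559 0.27194967 0.42508022 0.41359057]
marker ang [ 38.4307162  150.08936318]
(array([ -14.73403669, -128.22011752,  164.37433852]), np.float64(0.009075949204971179))
(array([  1.65804143,  71.70341569, 170.2890329 ]), np.float64(0.4102620802460828))
```

View pics/ov_t.png

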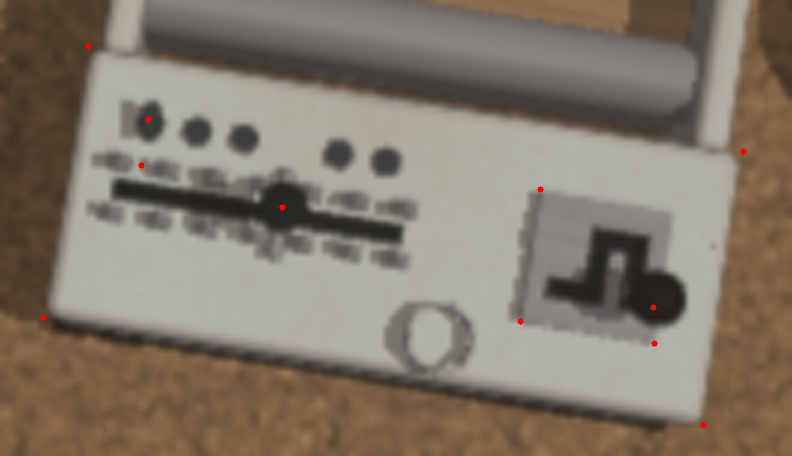

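View pics/ov_s.png

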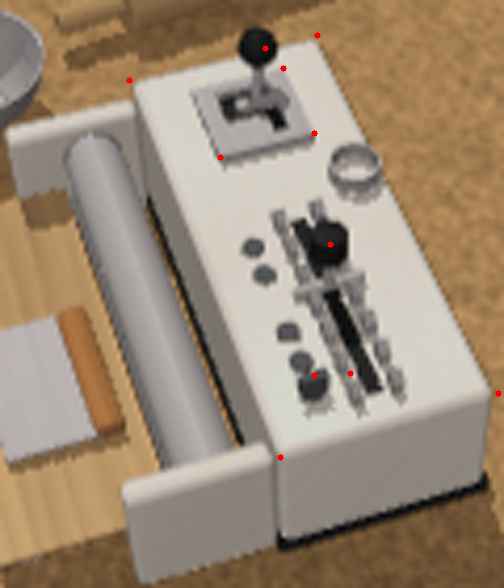

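>>> drive_tool([
  [1.8, -3.6, 0.3, 0.02, -1],
  [1.8, -3.6, 0.3, 0.02, -1],
  [1.8, -3.6, 0.3, 0.02, -1],
  [1.8, -3.6, 0.3, 0.02, -1],
  [1.8, -3.6, 0.3, 0.02, -1],
  [1.8, -3.6, 0, 0.02, -1],
  [1.8, -3.6, 0, 0.02, -1],
  [1.8, -3.6, 0, 0.02, -1],
  [1.8, -3.6, 0, 0.02, -1],
  [1.8, -3.6, 0, 0.013, -1],
])

```text
clock: 1.15
eef_pos: [414.8, 217.6, 246.3]
tool_rot: [3.141, 0.0, -1.762]
contact_force: [0.3, 0.4, 0.9]
width: 85.3
```

>>> drive_tool([
  [1.8, -3.5, 0, 0, -1],
  [1.8, -3.5, 0, 0, -1],
  [1.8, -3.5, 0, 0, -1],
  [1.8, -3.5, 0, 0, -1],
  [1.8, -3.5, 0, 0, -1],
  [1.8, -3.5, 0, 0, -1],
  [1.8, -3.5, 0, 0, -1],
  [0.3, -0.2, 0, 0, -1],
  [0, 0, 0, 0, -1],
  [0, 0, 0, 0, -1],
])

```text
clock: 2.15
eef_pos: [543.1, -27.2, 246.0]
tool_rot: [3.141, 0.0, -1.762]
contact_force: [-0.0, 0.5, 0.4]
width: 85.4
```

Run:
```python
from h import *
s=env.get_state(); print(s["eef_pos"],s["tool_rot"],s["contact_force"])
m=env.camera_model("wrist"); im=env.snapshot("wrist"); cv2.imwrite("pics/w1.png",im); np.save("m1.npy",m,allow_pickle=True)
q=np.load("pose.npz");R=q["R"];t=q["t"]
for n,p in dict(knob=(0,72,168),mk=(38,150,140),ball=(-14.7,-128,161),n6=(0,150,138)).items(): print(n,proj(m,np.r_[R@p[:2]+t,p[2]])[0].round(1), np.r_[R@p[:2]+t,p[2]])
```

```text
[543.09456288 -27.24332591 246.01884314] [ 3.14076655e+00  2.22753154e-05 -1.76229554e+00] [-0.00688916  0.50363719  0.3588828 ]
knob [279.4 216.4] [544.07593669 -28.88021751 168.        ]
mk [181.5 160.8] [596.26710104  40.43127046 140.        ]
ball [536.8 232.2] [ 491.46682515 -222.39603439  161.        ]
n6 [185.9 206.3] [558.96591989  47.68536483 138.        ]
```

View pics/w1.png

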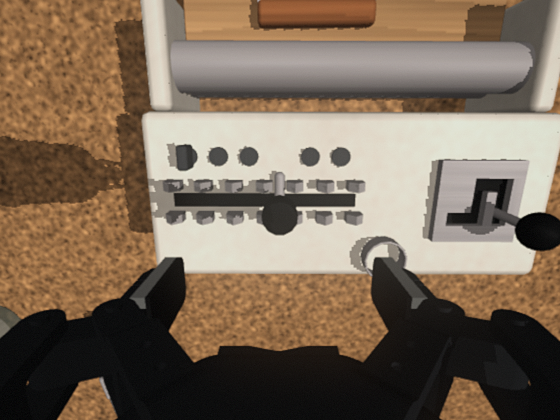

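>>> drive_tool([
  [0.1, -0.1, -1.6, 0, -1],
  [0, -0.1, -1.6, 0, -1],
  [0, 0, -1.6, 0, -1],
  [0, 0, -1.6, 0, -1],
  [0, 0, -1.6, 0, -1],
  [0, 0, -1.7, 0, -1],
  [0, 0, 0, 0, 0.2],
  [0, 0, 0, 0, 0.4],
  [0, 0, 0, 0, 1],
  [0, 0, 0, 0, 1],
], grip_force=40)

```text
clock: 3.2
eef_pos: [545.1, -29.3, 150.4]
tool_rot: [-3.14, 0.001, -1.762]
contact_force: [0.2, 0.0, 0.1]
width: 28.0
```

>>> drive_tool([
  [0, 0, 0, 0, 1],
  [0, 0, 0, 0, 1],
  [0, 0, 0, 0, 1],
  [0, 0, 0, 0, 1],
  [0, 0, 0, 0, 1],
  [0, 0, 0, 0, 1],
  [0, 0, 0.4, 0, 1],
  [0, 0, 0.6, 0, 1],
  [0, 0, 0.8, 0, 1],
  [0, 0, 0.8, 0, 1],
])

```text
clock: 4.2
eef_pos: [544.9, -29.7, 175.7]
tool_rot: [-3.141, 0.0, -1.763]
contact_force: [2.8, -0.8, -4.0]
width: 24.8
```

>>> drive_tool([
  [0.14, 0.7, 0.1, 0, 1],
  [0.19, 1, 0, 0, 1],
  [0.19, 1, 0, 0, 1],
  [0.19, 1, 0, 0, 1],
  [0.19, 1, 0, 0, 1],
  [0.19, 1, 0, 0, 1],
  [0.19, 1, 0, 0, 1],
  [0.14, 0.7, 0, 0, 1],
  [0.05, 0.3, 0, 0, 1],
  [0, 0, 0, 0, 1],
])

```text
clock: 5.2
eef_pos: [560.4, 48.8, 176.2]
tool_rot: [-3.14, 0.001, -1.761]
contact_force: [4.9, -0.5, -3.5]
width: 24.8
```

Run:
```python
from h import *
s=env.get_state(); print(s["eef_pos"],s["contact_force"],s["width"])
q=np.load("pose.npz");R=q["R"];t=q["t"]
print(R.T@(s["eef_pos"][:2]-t))
m=env.camera_model("wrist"); im=env.snapshot("wrist"); cv2.imwrite("pics/w2.png",im)
```

```text
[560.4142976   48.80546268 176.21720887] [ 4.8567315  -0.54457562 -3.49787267] 24.78656987461337
[  1.20791852 151.37599056]
```

View pics/w2.png

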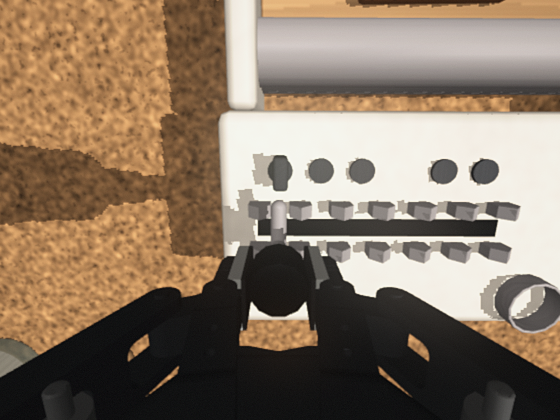

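>>> drive_tool([
  [0, -0.1, -0.5, 0, 1],
  [0, 0, -0.5, 0, 1],
  [0, 0, -0.5, 0, 1],
  [0, 0, -0.5, 0, 1],
  [0, 0, -0.4, 0, 1],
  [0, 0, 0, 0, 1],
  [0, 0, 0, 0, 1],
  [0, 0, 0, 0, 0.3],
  [0, 0, 0, 0, -0.2],
  [0, 0, 0, 0, -1],
])

```text
clock: 6.25
eef_pos: [558.4, 46.4, 152.1]
tool_rot: [3.14, -0.001, -1.762]
contact_force: [0.5, -0.4, 0.6]
width: 57.6
```

>>> drive_tool([
  [0, 0, 0, 0, -1],
  [0, 0, 0, 0, -1],
  [0, 0, 0, 0, -1],
  [0, 0, 1, 0, -1],
  [0, 0, 2, 0, -1],
  [0, 0, 3, 0, -1],
  [0, 0, 3, 0, -1],
  [-0.2, -1, 0, 0, -1],
  [-0.4, -2, 0, 0, -1],
  [-0.4, -2, 0, 0, -1],
])

```text
clock: 7.25
eef_pos: [548.9, -4.2, 242.7]
tool_rot: [-3.141, 0.0, -1.762]
contact_force: [0.0, -0.6, -0.6]
width: 85.3
```

Run:
```python
from h import *
s=env.get_state(); print(s["eef_pos"],s["contact_force"],s["width"])
q=np.load("pose.npz");R=q["R"];t=q["t"]
m=env.camera_model("wrist"); im=env.snapshot("wrist"); cv2.imwrite("pics/w3.png",im)
for z in(168,): print(proj(m,np.r_[R@[0,150]+t,z]))
for n,p in dict(mk=(38,150,140),ball=(-14.7,-128,161)).items(): print(n,proj(m,np.r_[R@p[:2]+t,p[2]])[0].round(1))
print(R@[-14.7,-127.5]+t)
```

```text
[548.9107098   -4.19556997 242.70553683] [ 0.00093934 -0.6354705  -0.64275737] 85.34898896745594
[[205.43582542 219.41131031]]
mk [210.6 163. ]
ball [570.9 235.5]
[ 491.56227376 -221.90522938]
```

View pics/w3.png

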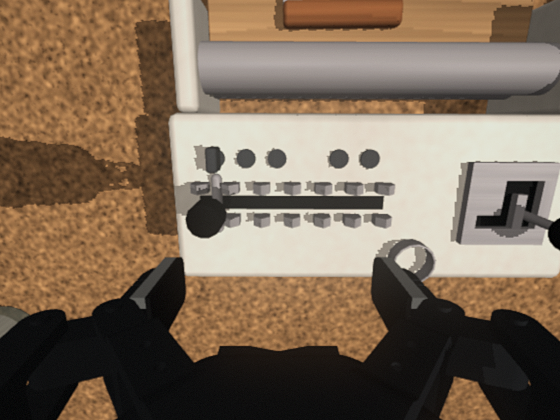

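>>> drive_tool([
  [-0.7, -3, 0, 0, -1],
  [-0.8, -3, 0, 0, -1],
  [-0.8, -3, 0, 0, -1],
  [-0.8, -3, 0, 0, -1],
  [-0.8, -3, 0, 0, -1],
  [-0.8, -3, 0, 0, -1],
  [-0.7, -2.5, 0, 0, -1],
  [-0.3, -1.2, 0, 0, -1],
  [0, 0, 0, 0, -1],
  [0, 0, 0, 0, -1],
])

```text
clock: 8.3
eef_pos: [492.3, -220.4, 242.3]
tool_rot: [3.142, 0.0, -1.763]
contact_force: [0.4, 0.0, -0.5]
width: 85.4
```

Run:
```python
from h import *
s=env.get_state(); print(s["eef_pos"],s["contact_force"],s["width"],s["qpos"])
q=np.load("pose.npz");R=q["R"];t=q["t"]
m=env.camera_model("wrist"); im=env.snapshot("wrist"); cv2.imwrite("pics/w4.png",im)
d=(cv2.cvtColor(im,cv2.COLOR_BGR2GRAY)<45).astype(np.uint8); d[255:]=0
d=cv2.morphologyEx(d,cv2.MORPH_OPEN,cv2.getStructuringElement(cv2.MORPH_ELLIPSE,(17,17)))
n,l,st,c=cv2.connectedComponentsWithStats(d)
for i in range(1,n):
    p=plane(m,c[i],162)[0]; print(st[i],c[i].round(1),p.round(1),(R.T@(p[:2]-t)).round(1))
for n,p in dict(g1=(-36,-136,128),g2=(36,-64,128),g3=(-36,-64,128),g4=(36,-136,128)).items(): print(n,proj(m,np.r_[R@p[:2]+t,p[2]])[0].round(1))
```

```text
[ 492.32921394 -220.43228299  242.28649062] [ 0.43598092  0.01468106 -0.47742597] 85.42840050988279 [-1.20331702e-01  2.31178294e-01 -1.84824371e-01 -2.26328227e-04
 -1.15483766e+00  1.49916933e+00]
g1 [289.1 230.2]
g2 [201.5 146.3]
g3 [206.8 230.2]
g4 [289.9 146.3]
```

View pics/w4.png

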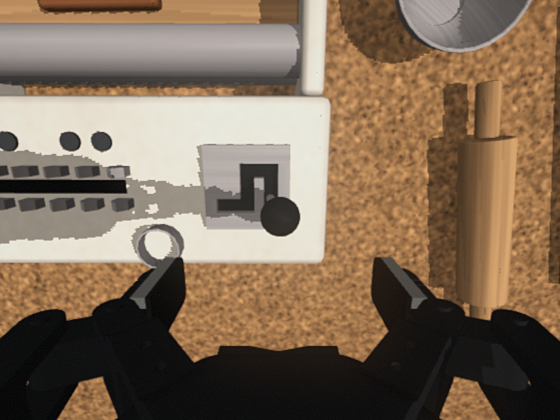

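>>> drive_tool([
  [0, -0.1, -1.6, 0, -1],
  [0, -0.1, -1.6, 0, -1],
  [0, 0, -1.6, 0, -1],
  [0, 0, -1.6, 0, -1],
  [0, 0, -1.6, 0, -1],
  [0, 0, -1.6, 0, -1],
  [0, 0, -0.3, 0, -1],
  [0, 0, 0, 0, 0.2],
  [0, 0, 0, 0, 0.4],
  [0, 0, 0, 0, 1],
], grip_force=30)

```text
clock: 9.35
eef_pos: [493.0, -222.6, 144.3]
tool_rot: [-3.14, -0.0, -1.762]
contact_force: [-0.4, -1.1, -0.5]
width: 43.9
```

>>> drive_tool([
  [0, 0, 0, 0, 1],
  [0, 0, 0, 0, 1],
  [0, 0, 0, 0, 1],
  [0, 0, 0, 0, 1],
  [0, 0, 0, 0, 1],
  [0, 0, 0, 0, 1],
  [0, 0, 0, 0, 1],
  [0, 0, 0, 0, 1],
  [0, 0, 0, 0, 1],
  [0, 0, 0, 0, 1],
])

```text
clock: 10.35
eef_pos: [492.7, -223.0, 144.1]
tool_rot: [-3.14, -0.0, -1.762]
contact_force: [-0.2, 0.5, 5.2]
width: 28.4
```

Run:
```python
from h import *
s=env.get_state(); print(s["eef_pos"],s["contact_force"],s["width"])
q=np.load("pose.npz");R=q["R"];t=q["t"]; print(R.T@(s["eef_pos"][:2]-t))
m=env.camera_model("wrist"); im=env.snapshot("wrist"); cv2.imwrite("pics/w5.png",im)
for p in((-14,-127,161),(-20,-127,161),(20,-127,161),(21,-100,163),(-21,-100,163),(-20,-73,161)): print(p,(R@p[:2]+t).round(1),proj(m,np.r_[R@p[:2]+t,p[2]])[0].round(1))
```

```text
[ 492.69912282 -222.97461907  144.11242278] [-0.19568901  0.52119662  5.15111905] 28.41257888834063
[ -13.37991405 -128.33270232]
(-14, -127, 161) [ 492.3 -221.5] [274.2 279.5]
(-20, -127, 161) [ 486.5 -220.4] [274.2 291.5]
(20, -127, 161) [ 525.7 -228. ] [274.  206.3]
(21, -100, 163) [ 531.9 -201.7] [208.7 205.1]
(-21, -100, 163) [ 490.6 -193.7] [214.1 295.8]
(-20, -73, 161) [ 496.8 -167.4] [155.4 291.5]
```

View pics/w5.png

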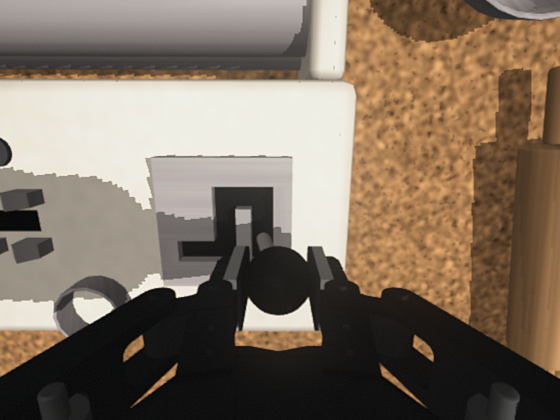

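>>> drive_tool([
  [0.3, -0.05, 0, 0, 1],
  [0.5, -0.09, 0, 0, 1],
  [0.5, -0.09, 0, 0, 1],
  [0.5, -0.09, 0, 0, 1],
  [0.5, -0.09, 0, 0, 1],
  [0.5, -0.09, 0, 0, 1],
  [0.4, -0.06, 0, 0, 1],
  [0.14, -0.02, 0, 0, 1],
  [0, 0, 0, 0, 1],
  [0, 0, 0, 0, 1],
])

```text
clock: 11.4
eef_pos: [525.9, -228.6, 143.3]
tool_rot: [-3.141, -0.0, -1.762]
contact_force: [-0.6, -1.1, 2.3]
width: 28.4
```

```bash
cat > look.py <<'E'
from h import *
import sys
s=env.get_state(); print(s["eef_pos"].round(1),s["contact_force"].round(1),s["wrist_torque"].round(2),s["width"])
q=np.load("pose.npz");R=q["R"];t=q["t"]; x=R.T@(s["eef_pos"][:2]-t); print("S tcp",x.round(1))
m=env.camera_model("wrist"); im=env.snapshot("wrist"); cv2.imwrite(f"pics/{sys.argv[1]}.png",im)
print("tcp at z162 px",proj(m,np.r_[s["eef_pos"][:2],162]).round(1))
for p in((20,-127),(21,-100),(0,-100),(-21,-100),(-20,-73)): print(p,"d(cm)",(R@(np.array(p)-x)/10).round(2))
E
python3 look.py w6
```

```text
[ 525.9 -228.6  143.3] [-0.6 -1.1  2.3] [-0.58  0.13  0.06] 28.422657015785195
S tcp [  20.3 -127.5]
tcp at z162 px [[277.2 280.3]]
(20, -127) d(cm) [-0.02  0.06]
(21, -100) d(cm) [0.59 2.69]
(0, -100) d(cm) [-1.47  3.09]
(-21, -100) d(cm) [-3.53  3.49]
(-20, -73) d(cm) [-2.92  6.12]
```

View pics/w6.png

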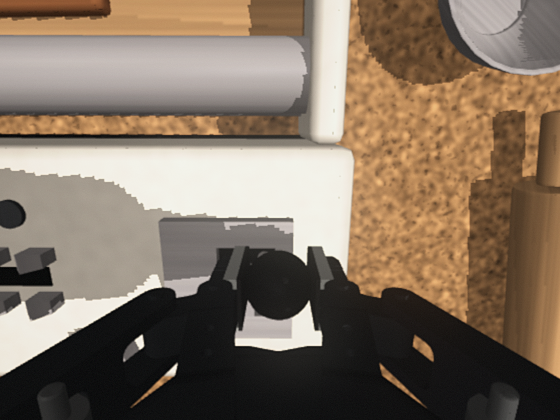

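>>> drive_tool([
  [0.15, -0.03, 0, 0, 1],
  [0.08, 0.3, 0, 0, 1],
  [0.1, 0.5, 0, 0, 1],
  [0.1, 0.5, 0, 0, 1],
  [0.1, 0.5, 0, 0, 1],
  [0.1, 0.5, 0, 0, 1],
  [0.07, 0.35, 0, 0, 1],
  [0.02, 0.1, 0, 0, 1],
  [0, 0, 0, 0, 1],
  [0, 0, 0, 0, 1],
])

```text
clock: 12.45
eef_pos: [534.5, -201.5, 144.9]
tool_rot: [-3.137, -0.001, -1.761]
contact_force: [0.6, -2.1, 7.4]
width: 28.0
```

```bash
python3 look.py w7
```

```text
[ 534.5 -201.5  144.9] [ 0.6 -2.1  7.4] [-1.04  0.12  0.06] 28.029214412021766
S tcp [ 23.6 -99.3]
tcp at z162 px [[277.2 278.4]]
(20, -127) d(cm) [-0.88 -2.65]
(21, -100) d(cm) [-0.26 -0.02]
(0, -100) d(cm) [-2.33  0.38]
(-21, -100) d(cm) [-4.39  0.78]
(-20, -73) d(cm) [-3.77  3.41]
```

View pics/w7.png

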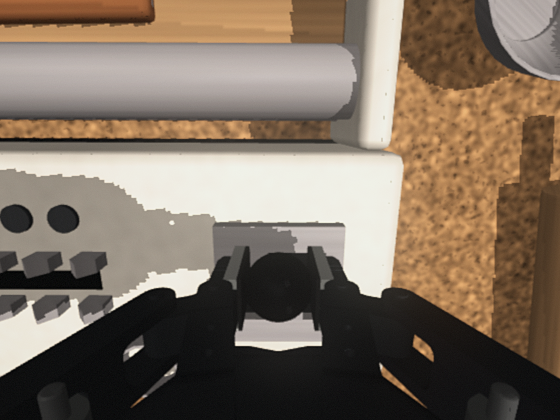

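>>> drive_tool([
  [-0.3, 0.05, 0, 0, 1],
  [-0.5, 0.09, 0, 0, 1],
  [-0.5, 0.09, 0, 0, 1],
  [-0.5, 0.09, 0, 0, 1],
  [-0.5, 0.09, 0, 0, 1],
  [-0.5, 0.09, 0, 0, 1],
  [-0.5, 0.09, 0, 0, 1],
  [-0.5, 0.09, 0, 0, 1],
  [-0.4, 0.07, 0, 0, 1],
  [0, 0, 0, 0, 1],
])

```text
clock: 13.5
eef_pos: [490.9, -193.1, 143.3]
tool_rot: [-3.141, 0.001, -1.763]
contact_force: [0.8, 0.5, 3.9]
width: 28.1
```

```bash
python3 look.py w8
```

```text
[ 490.9 -193.1  143.3] [0.8 0.5 3.9] [ 0.5  -0.35 -0.06] 28.073714118717845
S tcp [-20.8 -99.4]
tcp at z162 px [[277.1 280.2]]
(20, -127) d(cm) [ 3.48 -3.49]
(21, -100) d(cm) [ 4.09 -0.86]
(0, -100) d(cm) [ 2.03 -0.46]
(-21, -100) d(cm) [-0.03 -0.06]
(-20, -73) d(cm) [0.58 2.57]
```

View pics/w8.png

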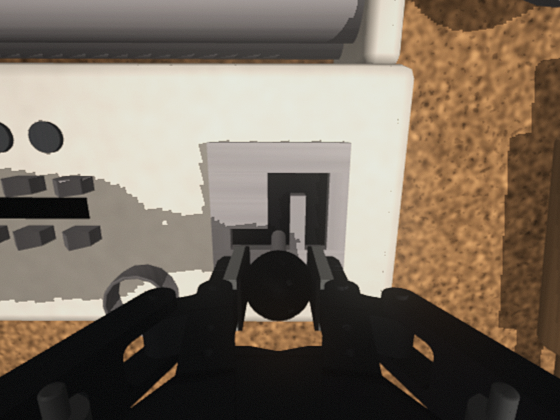

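>>> drive_tool([
  [0.05, 0.3, 0, 0, 1],
  [0.1, 0.5, 0, 0, 1],
  [0.1, 0.5, 0, 0, 1],
  [0.1, 0.5, 0, 0, 1],
  [0.1, 0.5, 0, 0, 1],
  [0.06, 0.3, 0, 0, 1],
  [0.03, 0.12, 0, 0, 1],
  [0, 0, 0, 0, 1],
  [0, 0, 0, 0, 1],
  [0, 0, 0, 0, 1],
])

```text
clock: 14.55
eef_pos: [496.2, -166.4, 142.7]
tool_rot: [3.141, 0.0, -1.763]
contact_force: [2.6, -3.5, -2.2]
width: 28.1
```

```bash
python3 look.py w9
```

```text
[ 496.2 -166.4  142.7] [ 2.6 -3.5 -2.2] [-1.59 -0.51  0.05] 28.07785261048651
S tcp [-20.8 -72.1]
tcp at z162 px [[277.1 280.9]]
(20, -127) d(cm) [ 2.96 -6.17]
(21, -100) d(cm) [ 3.57 -3.53]
(0, -100) d(cm) [ 1.51 -3.13]
(-21, -100) d(cm) [-0.55 -2.73]
(-20, -73) d(cm) [ 0.06 -0.1 ]
```

View pics/w9.png

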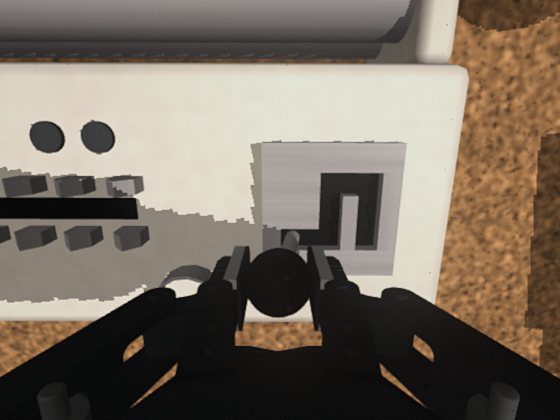

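>>> drive_tool([
  [0.01, 0.05, 0, 0, 1],
  [0, 0, 0, 0, 1],
  [0, 0, 0, 0, 0],
  [0, 0, 0, 0, -0.2],
  [0, 0, 0, 0, -0.2],
  [0, 0, 0, 0, -0.2],
  [0, 0, 1, 0, -0.2],
  [0, 0, 3, 0, -0.2],
  [0, 0, 4, 0, -0.2],
  [0, 0, 3, 0, -0.2],
])

```text
clock: 15.6
eef_pos: [496.8, -166.3, 256.5]
tool_rot: [-3.139, -0.0, -1.762]
contact_force: [-0.2, 0.0, 0.8]
width: 51.1
```

>>> drive_tool([
  [-1, 0, 2, 0, -0.2],
  [-3, 0, 2, 0, -0.2],
  [-3, 0, 2, 0, -0.2],
  [-3, 0, 0, 0, -0.2],
  [-1, 0, 0, 0, -0.2],
  [0, 0, 0, 0, -0.2],
  [0, 0, 0, 0, -0.2],
  [0, 0, 0, 0, -0.2],
  [0, 0, 0, 0, -0.2],
  [0, 0, 0, 0, -0.2],
])

```text
clock: 16.6
eef_pos: [386.9, -166.1, 312.8]
tool_rot: [3.14, -0.0, -1.763]
contact_force: [0.3, 0.2, -0.2]
width: 51.1
```

Run:
```python
from h import *
q=np.load("pose.npz");R=q["R"];t=q["t"]; s=env.get_state(); print(s["eef_pos"],s["contact_force"])
for n,b in(("scene",(130,270,190,310)),("wrist",None),("top",(165,260,240,405))):
    m=env.camera_model(n); im=env.snapshot(n)
    y0,y1,x0,x1=b or (0,420,0,560); k=4.2 if b else 1
    a=cv2.resize(im[y0:y1,x0:x1],None,fx=k,fy=k,interpolation=cv2.INTER_CUBIC)
    for p in((0,150,168),(-20,-73,161)):
        u=proj(m,np.r_[R@p[:2]+t,p[2]])[0]; print(n,p,u.round(1)); u=(u-[x0,y0]+.5)*k; cv2.circle(a,(int(u[0]),int(u[1])),2,(0,0,255),-1)
    cv2.imwrite(f"pics/f_{n}.png",a)
```

```text
[ 386.90354359 -166.07425377  312.80345488] [ 0.28489359  0.15324538 -0.16376815]
scene (0, 150, 168) [277.9 208.8]
scene (-20, -73, 161) [258.3 152.9]
wrist (0, 150, 168) [-10.4  49.5]
wrist (-20, -73, 161) [255.2  76.5]
top (0, 150, 168) [267.6 202.8]
top (-20, -73, 161) [354.3 225.2]
```

View pics/f_scene.png

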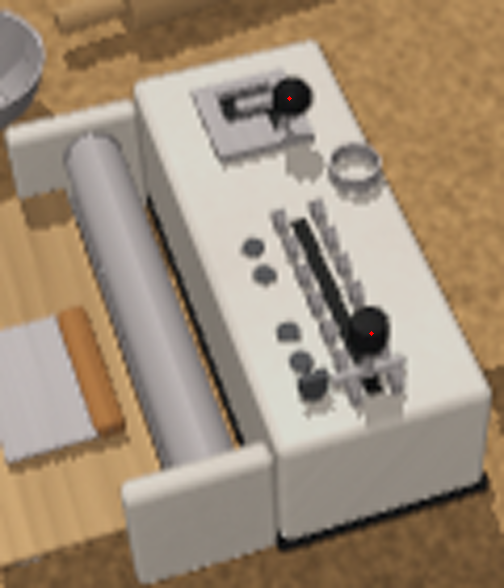

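View pics/f_wrist.png

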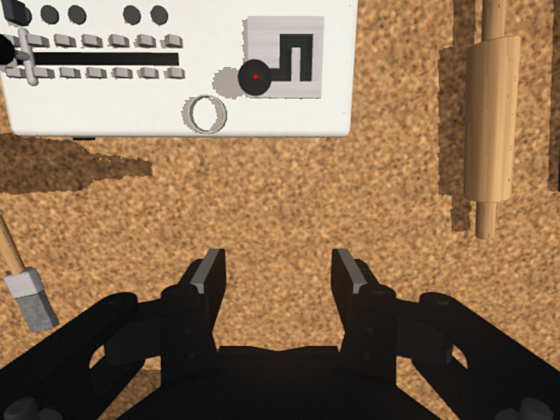

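View pics/f_top.png

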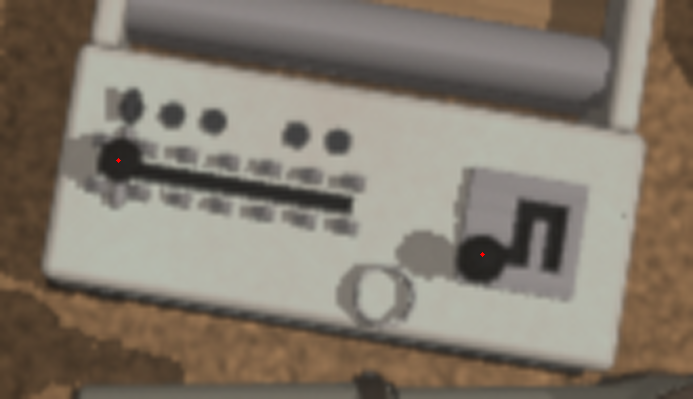

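```bash
python3 -c "
from rig import env
print(env.finish_job(), env.get_state()['clock'])"
```

```text
the job is handed in; nothing more can be done
the job is handed in; nothing more can be done
```

I moved the thickness knob from the third notch to the marked sixth notch (y = 150 mm). I then took the drive lever through the zigzag gate to the end of the far slot, let go and backed the arm clear. The job was handed in shortly after 16.6 s on the clock, and the hand-in reported no verdict.

- **Position:** In the final scene and top views, the knob head and ball lie on their predicted seated positions, to about a pixel by eye. In the wrist view this holds for the ball; the knob was at the picture's edge.
- **Knob seating:** The lift itself can't be read. That the knob is fully down rests on the head appearing at its seated height in two views.
- **Contact and surroundings:** The arm's contact force read near zero when I handed in. The cutter, scraper, brush and rolling pin look undisturbed in the pictures. I did not measure them or check the far side of the bench again.

No check failed or disagreed. At the start of the gate the ball looked up to 2 mm off the gripper centre, so I drove the next leg slightly further, and it went through cleanly.

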